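# Slide a filter cell home and snap its clamp shut

### The job

On the clamping stand, push the steel cell along its channel until it sits fully home against the stop, and then push the clamp lever over past its dead point until it snaps into lock, with the clamp foot down on the cell. Only push with the fingers: do not pinch, lift or tip the cell, and leave the other things on the bench alone. Finish clear of everything.

Things in the scene. Friction and masses are not known exactly. Their poses are not given: they have to be found in the camera images.
- stand: Fixed clamping stand: aluminium plate 160 x 350 x 12 mm (x -105 to +55, y -175 to +175 mm in its frame), bolted to the bench. Origin on the bench top, on the channel's centre line (the y axis, x = 0); z up. A channel for the cell runs along y at y > 0; the raised clamp arm stands at y = -55 mm, the lever beside it at x = -70 mm.
- channel (a point): Mid-channel point on the plate, stand frame (0, 92, 12) mm. Two steel rails 10 mm wide, 12 mm high above the plate, 54 mm apart inside, from y = 15 to 170 mm; the channel is open at its +y end and closed at the other by a stop bar (working face at y = 15 mm, top 36 mm above the bench).
- cell: The cell to be clamped: round steel puck with a dark band, 50 mm diameter, 34 mm high, 0.15-0.3 kg, loose on the plate (12 mm above the bench) between the rails, 40 to 75 mm short of the stop; its upper 22 mm stand above the rails. Origin: centre of its underside; its yaw means nothing. It slides along the stand's y with 2 mm play each side; home is towards -y.
- nest (a point): Point on the plate where the centre of the cell's underside lies when the cell touches the stop on the channel's centre line: stand frame (0, 40, 12) mm.
- lever (a joint): Lever angle, rad. 0: open, leaning 35 deg from upright to the stand's +y; 0.61: upright; 1.00: dead point; 1.66 (1.64 on the cell): locked, leaning 60 deg to -y; stops at both ends. An over-centre spring drives it off the dead point: let go short of it, it swings back open; past it, it snaps to lock by itself. A push on the grip takes some 6 to 9 N at first, less towards the dead point.
- lever_pivot (a point): Hinge centre of the lever, stand frame (-70, -80, 50) mm (50 mm above the bench); the hinge runs along the stand's x axis. The lever moves in the plane x = -70 mm of the stand, with at least 40 mm of air on its +x side above 80 mm height and nothing on its -x side.
- lever_tip (a point): Outer end of the lever, 130 mm from the pivot; the lever is a straight round bar with a black grip of 20 mm diameter on its outer 80 mm (steel, 12 mm diameter, below). Open, the tip is about 157 mm above the bench.
- clamp_arm: Steel clamp arm, 108 mm long, 18 mm wide, hinged on the stand at (0, -55, 68) mm (its origin), driven by the lever only. Lever open: raised a little past upright, top about 175 mm above the bench. Lever locked: level along +y, its 20 mm rubber foot, 96 mm out, pressing on top of the cell if that is home. Some two thirds down at the dead point.
- spare_cell: A smaller round steel cell, 40 mm diameter, 26 mm high, standing on the bench top beside the stand (not in the channel); origin at the centre of its underside. To be left alone.
- beaker: Glass beaker, 72 mm rim diameter, 90 mm high, standing on the bench; origin at the centre of its underside. To be left alone.
- flask: Conical glass flask, 80 mm base diameter, 130 mm high, standing on the bench; origin at the centre of its underside. To be left alone.
- white_bottle: White jar with blue cap, 96 mm diameter, 170 mm high; origin at the centre of its underside. To be left alone.
- amber_bottle: Amber bottle with blue cap, 68 mm diameter, 160 mm high; origin at the centre of its underside. To be left alone.
- spoon: Steel spoon, 170 mm long, lying flat on the bench; origin at the centre of its underside. To be left alone.

How it is judged:
On the way, in this order (a step that is already met when the one before it is completed fails the run):
1. the cell is home against the stop (within 5 mm) while the lever is still open (horizontal distance between cell and nest below 0.005 m and angle between cell's own z axis and vertical below 0.06 rad and value of joint lever below 0.4 rad), for 0.2 s.
2. the lever has snapped into lock (value of joint lever above 1.58 rad), for 0.2 s.
At the end, for the whole second after the job is handed in: The cell stands flat on the plate, its centre within 5 mm of the nest point, at rest; the lever is locked (beyond 1.58 rad) and the clamp foot presses on the cell with more than 1 N (horizontal distance between cell and nest below 0.005 m and angle between cell's own z axis and vertical below 0.06 rad and z of cell in the frame of nest below 0.003 m and value of joint lever above 1.58 rad and contact force between clamp_arm and cell above 1 N and linear speed of cell below 0.02 m/s); the robot touches nothing.
It fails at once if the cell is lifted more than 10 mm off the plate (z of cell in the frame of nest above 0.01 m).
It fails at once if the cell is tipped over (angle between cell's own z axis and vertical above 0.35 rad).
It fails at once if another thing on the bench is moved more than 30 mm (distance of any of spare_cell, beaker, flask, white_bottle, amber_bottle, spoon from where it was at the start of the episode above 0.03 m).
It also fails if it takes over 43 s, if anything falls off the work surface, if the arm or the gripper's body presses on something with over 40 N, if the wrist force passes 120 N, or if a joint passes its speed limit or range.

### The arm

A 6-joint arm with a two-finger parallel gripper is mounted at the origin on the work surface. World frame = base frame: x ahead of the robot, y to its left, z up, the work surface at z = 0. Lengths are in m, angles in rad, forces in N, time in s.
With the tool pointing down it reaches from about 0.35 to 0.975 m from the base axis. Payload 4.9 kg.
Tool frame: the origin (TCP) lies at the very end of the fingers, on their centre line; the grasp point (between the pads) lies 19 mm behind it (manip.hold_point_z is the distance from the TCP to the grasp point, in m); z points along the fingers, y is the direction in which the jaws open and shut (so a half turn about z gives the same grasp; the last joint's range is limited). The gripper opens to 85 mm and grips with 20 to 120 N. Pads are 22 mm wide; open, the fingers measure 114 mm over their backs; the gripper's body (76 mm by 85 mm) begins 54 mm behind the grasp point. The pads swing forward as they close: fully open they stand 13 mm farther back than shut.
Start: joints at [-1.467, 0.053, 1.613, -0, 1.476, -0.119], TCP at [0.138, -0.61, 0.203] pointing down, gripper open.
Joint ranges: [-3.01, 3.01], [-1.01, 2.22], [0.06, 2.58], [-1.02, 4.17], [0.09, 2.62], [-3.14, 3.14]. Speed limits (rad/s): [2.57, 2.57, 3.14, 3.14, 3.14, 3.14].

### API

Orientations are given as a unit quaternion [w, x, y, z].
In Python, from plant import monitor, grab_frame, camera_params, ticket, manip gives the robot as it stands.
- The arm moves only by the tool play_rows, never from a script. Its argument "commands" is a list of rows, each an object of numbers: "dx", "dy", "dz": the shift along the tool's x, y, z in cm; "rx", "ry", "rz": the turn, a rotation vector about the tool's x, y, z in rad; "claw": the closure, from 0 (fully open) to 1 (shut). In form: [{"dx": .., "dy": .., "dz": .., "rx": .., "ry": .., "rz": .., "claw": ..}, ...]. A call has 1 to 5 rows; each row is the pose to reach, as a shift and turn from the pose measured when the call began, along the tool's axes at that moment; what a row does not reach only later rows make up. A row lasts 1/10 s, in which the tool goes at most 50 mm and 8.59 degrees, less where a joint would pass 70% of its speed; a pose out of reach is approached as far as the arm can. A call with a gripper value outside its range is refused whole. The fingers move at their own pace and stop on an object; the grip force is fixed at half the most. Time passes only in rows, so rows that repeat a pose let the fingers close. It gives the time, the measured TCP pose, the force and the opening at its end, in the units of the state.
- monitor.state(): the state, without advancing time (a new reading comes with each control period).
- grab_frame(name): name is "scene" or "side" or "wrist"; returns the picture (480x640x3 uint8, blue, green, red); there is no depth.
- camera_params(name): a dict with "fx", "fy", "cx", "cy" (pixels), "k1" (the pictures are not rectified: a ray, as slopes to the right and down, at radius r is drawn at 1 + k1 r^2 times it, then the intrinsics apply), "rvec" (rotation vector, rad) and "tvec" (3), from world to camera coordinates, as OpenCV has them; the wrist camera has in their place "tool_from_camera" (4x4, takes a point from camera to tool coordinates, whose origin is the TCP and whose axes are the flange's). Camera axes: x right, y down, z forward; pixel columns grow to the right and rows downward; lengths in m; the calibration is good to about 2 mm. A picture is of the moment at which its call begins: read the wrist's pose just before it. camera_params takes no time and is no camera call.
- ticket.job_done(): hands the job in, once; it reports no verdict.
The state is a dict: "time": time; "joint_pos": joint angles; "joint_vel": joint speeds; "joint_efforts": joint torques, N m; "tool_pos": TCP position; "tool_rot": TCP orientation; "contact_force": force on the tool from outside, world axes, zero at the start; "ft_torque": the same for the moment, N m; "gripper_width": opening from 0.0 (shut) to 1.0 (fully open).
Only numpy, scipy, OpenCV 4.12 (cv2) and the standard library are available. Lean on these libraries where they do the work, as an engineer would, in place of code of your own. Each camera call takes 0.05 s, during which the arm holds its last target.

## Working session

There is one attempt and no reset: what is moved stays moved. The work goes in short steps, Python scripts to look and compute and a tool call to move; the robot and the scene stay as the last step left them, time stands still between calls to the robot, and variables do not carry over. Pictures are saved under pics/ and viewed, and the job is handed in when it is done.

Besides the shell and the picture viewer there is one more tool, called after "Emit:" as name([rows], argument=value, ...), one row to a line, values as JSON. play_rows: Moves the arm, as the interface text tells. Its arguments: {"type":"object","properties":{"commands":{"type":"array"}},"required":["commands"]}

```bash
ls; mkdir -p pics
python3 - <<'E'
from plant import monitor, grab_frame, camera_params, manip
import cv2
s=monitor.state();print(s)
for n in("scene","side"):
    cv2.imwrite(f"pics/{n}0.png",grab_frame(n));print(n,camera_params(n))
print(camera_params("wrist"), [a for a in dir(manip) if a[0]!='_'])
E
```

```text
pics
{'time': 0.0, 'joint_pos': array([-1.46701246e+00,  5.33346535e-02,  1.61429538e+00,  3.20924830e-05,
        1.47597956e+00, -1.18987655e-01]), 'joint_vel': array([-7.56314242e-04,  1.59404672e-04, -1.62722083e-03,  2.10376674e-05,
        6.39238748e-04,  3.34747059e-04]), 'joint_efforts': array([ 2.04473254e-03, -3.93682158e+01, -3.70178175e+01,  4.45964332e-06,
        7.26555591e-03,  8.80534472e-07]), 'tool_pos': array([ 0.13803082, -0.60887751,  0.20197601]), 'tool_rot': array([-1.00832159e-03,  9.93802682e-01,  1.11154000e-01,  2.36383872e-05]), 'contact_force': array([-0.70050089,  0.11178775, -0.59826947]), 'ft_torque': array([ 7.34769506e-05, -2.04869382e-02,  5.84779109e-02]), 'gripper_width': 1.0004914373046396}
scene {'fx': 485.2882062469155, 'fy': 485.2882062469155, 'cx': 318.1985689059531, 'cy': 240.980449389835, 'k1': 0.04180988010621221, 'rvec': array([ 1.97799886,  1.45051718, -0.60298768]), 'tvec': array([-0.15474638, -0.26239769,  1.54392104])}
side {'fx': 578.3316300681868, 'fy': 578.3316300681868, 'cx': 318.03336083277685, 'cy': 241.97048905241172, 'k1': -0.1677549040412024, 'rvec': array([ 2.4440685 , -0.3667124 ,  0.12111277]), 'tvec': array([-0.49638201,  0.19599746,  1.36754224])}
{'fx': 406.51730648443305, 'fy': 406.51730648443305, 'cx': 323.63028672025973, 'cy': 238.27723023805626, 'k1': -0.08368079130212759, 'tool_from_camera': array([[ 7.02314448e-04, -9.58201118e-01, -2.86094607e-01,
         7.20789306e-02],
       [ 9.99999712e-01,  5.90261336e-04,  4.77901957e-04,
        -2.24931364e-04],
       [-2.89055605e-04, -2.86094860e-01,  9.58201256e-01,
        -1.71574897e-01],
       [ 0.00000000e+00,  0.00000000e+00,  0.00000000e+00,
         1.00000000e+00]])} ['IKError', 'hold_point_z']
```

View pics/scene0.png

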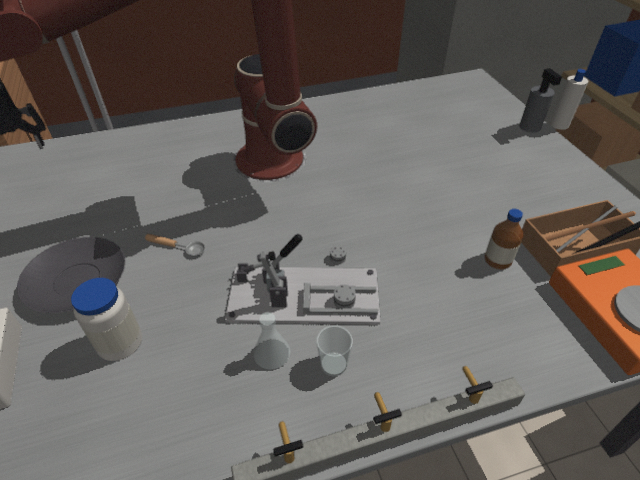

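View pics/side0.png

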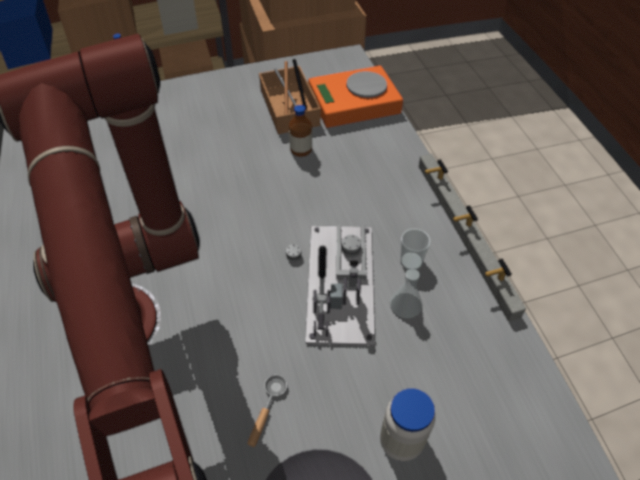

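The scene view shows the stand at about (305,295), channel towards image right, cell at about (345,295) and lever grip at about (290,245). The side view shows the stand at (340,285) and the cell at (351,245). I'll zoom in and mask next.

```bash
cat > h.py <<'E'
import numpy as np, cv2
from plant import camera_params
def und(c,uv):
    uv=np.atleast_2d(np.float64(uv)); d=(uv-[c['cx'],c['cy']])/[c['fx'],c['fy']]
    p=d.copy()
    for _ in range(30): p=d/(1+c['k1']*(p**2).sum(1,keepdims=True))
    return p
def ray(n,uv):
    c=camera_params(n); R=cv2.Rodrigues(c['rvec'])[0]
    p=und(c,uv); d=np.c_[p,np.ones(len(p))]@R
    return -R.T@c['tvec'], d
def onz(n,uv,z):
    o,d=ray(n,uv); return o+d*((z-o[2])/d[:,2])[:,None]
def proj(n,P):
    c=camera_params(n); R=cv2.Rodrigues(c['rvec'])[0]
    q=np.atleast_2d(P)@R.T+c['tvec']; p=q[:,:2]/q[:,2:]
    p=p*(1+c['k1']*(p**2).sum(1,keepdims=True)); return p*[c['fx'],c['fy']]+[c['cx'],c['cy']]
E
python3 - <<'E'
import cv2,numpy as np
from h import *
for n,(x0,y0,x1,y1) in dict(scene=(215,225,395,335),side=(270,215,390,355)).items():
    im=cv2.imread(f"pics/{n}0.png")
    c=im[y0:y1,x0:x1]; f=4.4 if n=='scene' else 4.2
    cv2.imwrite(f"pics/{n}0z.png",cv2.resize(c,None,fx=f,fy=f,interpolation=cv2.INTER_CUBIC))
    g=im.min(2); m=np.zeros_like(g); m[y0:y1,x0:x1]=(g[y0:y1,x0:x1]>(165))*255
    m=cv2.morphologyEx(m,cv2.MORPH_CLOSE,np.ones((5,5)))
    cs=max(cv2.findContours(m,0,2)[0],key=cv2.contourArea)
    h=cv2.convexHull(cs); q=cv2.approxPolyN(h,4)[0] if hasattr(cv2,'approxPolyN') else None
    print(n,cv2.contourArea(cs),q.tolist()); P=onz(n,q,0.012); print(P.round(4).tolist(), np.linalg.norm(P-np.roll(P,-1,0),axis=1))
E
```

```text
scene 264.5 [[379, 307], [355, 307], [356, 294], [377, 288]]
[[0.6556, 0.1042, 0.012], [0.639, 0.0517, 0.012], [0.6042, 0.0671, 0.012], [0.6024, 0.121, 0.012]] [0.05506778 0.03804992 0.05391154 0.05584867]
side 1366.5 [[338, 226], [336, 282], [304, 365], [311, 226]]
[[0.6113, 0.1203, 0.012], [0.5501, -0.0501, 0.012], [0.4117, -0.2442, 0.012], [0.5426, 0.1415, 0.012]] [0.18105086 0.23832625 0.40730851 0.07187515]
```

```bash
ls pics
```

```text
scene0.png
scene0z.png
side0.png
side0z.png
```

View pics/scene0z.png

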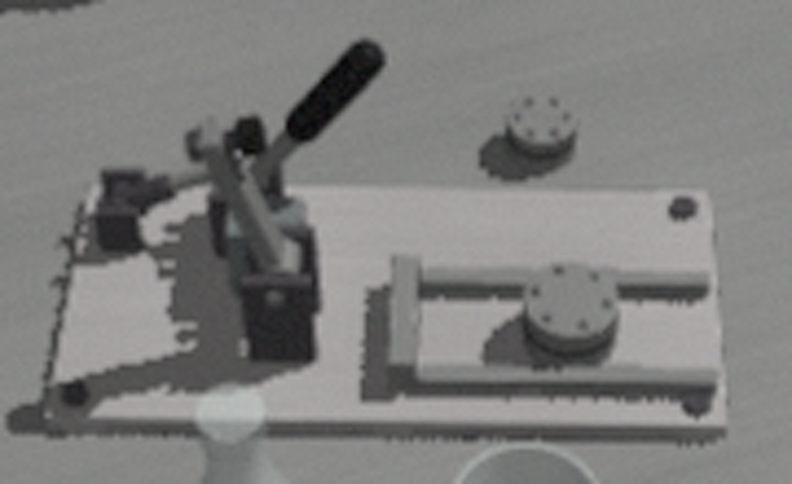

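View pics/side0z.png

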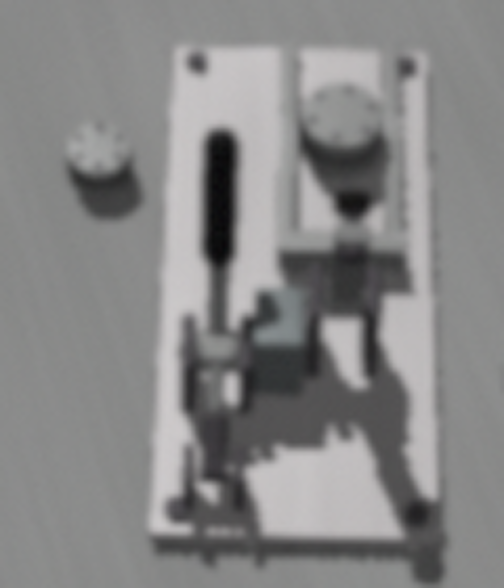

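Run:
```python
import cv2,numpy as np
from h import *
cfg=dict(scene=(215,225,4.4,[[95,190],[710,190],[726,428],[45,420]]),side=(270,215,4.2,[[150,537],[175,47],[430,55],[440,540]]))
S=np.array([[-.105,-.175],[-.105,.175],[.055,.175],[.055,-.175]])
A=[];B=[]
for n,(x0,y0,f,q) in cfg.items():
    im=cv2.imread(f"pics/{n}0.png")
    uv=(np.array(q,float)+.5)/f-.5+[x0,y0]
    P=onz(n,uv,.012)[:,:2]
    print(n,P.round(4).tolist(),np.linalg.norm(P-np.roll(P,-1,0),axis=1).round(4))
    idx=[1,2,3] if n=='scene' else range(4)
    for SS,PP in ((S[list(idx)],P[list(idx)]),):
        A+=list(SS);B+=list(PP)
        a=np.array(SS);b=np.array(PP);
        def fit(a,b):
            ca,cb=a.mean(0),b.mean(0);H=(a-ca).T@(b-cb);th=np.arctan2(H[0,1]-H[1,0],H[0,0]+H[1,1])
            R=np.array([[np.cos(th),-np.sin(th)],[np.sin(th),np.cos(th)]]);t=cb-R@ca
            return th,t,((a@R.T+t-b)*1000).round(1).tolist()
        print(fit(a,b))
print('all',fit(np.array(A),np.array(B)))
# cell top ellipse
for n,(x0,y0,f),c in (('scene',(215,225,4.4),(571,306)),('side',(270,215,4.2),(341,117))):
    uv=(np.array(c)+.5)/f-.5+[x0,y0]; print(n,'cell',onz(n,uv,.046))
# gradient-based colour info
for n in('scene','side'):
    im=cv2.imread(f"pics/{n}0.png"); print(im[300,330] if n=='scene' else im[230,325], im[270,360] if n=='scene' else im[300,290])
```

```text
scene [[0.4369, -0.1868], [0.5422, 0.1428], [0.6942, 0.0898], [0.5841, -0.2398]] [0.346  0.161  0.3475 0.1565]
(np.float64(-0.3221814440858001), array([ 0.58680407, -0.0572035 ]), [[0.4, -0.8], [0.2, 1.6], [-0.6, -0.8]])
side [[0.4306, -0.19], [0.5435, 0.1419], [0.6958, 0.0879], [0.5814, -0.2388]] [0.3506 0.1616 0.3462 0.1586]
(np.float64(-0.3313602148196738), array([ 0.5864747 , -0.05788183]), [[-0.3, 0.8], [0.6, -0.2], [-0.4, 1.8], [0.1, -2.4]])
all (np.float64(-0.3274756463063497), array([ 0.58650958, -0.05749278]), [[1.2, -0.8], [0.7, 0.7], [-1.8, -1.1], [0.2, 0.6], [-0.1, 0.0], [-0.9, 2.6], [0.9, -2.0]])
scene cell [[0.62139672 0.03099372 0.046     ]]
side cell [[0.61549255 0.03185114 0.046     ]]
[83 81 83] [162 164 166]
[196 195 198] [137 138 137]
```

```bash
cat >> h.py <<'E'
from scipy.spatial.transform import Rotation as Ro
TH=-0.3275; T0=np.array([0.5865,-0.0575,0.0])
RS=np.array([[np.cos(TH),-np.sin(TH),0],[np.sin(TH),np.cos(TH),0],[0,0,1]])
def goto(x,y,z,world=False):
    """tool-frame shift (cm) & turn to stand point, tool x along stand +y, tool z down"""
    from plant import monitor
    s=monitor.state(); q=s['tool_rot']; R=Ro.from_quat([q[1],q[2],q[3],q[0]])
    p=np.array([x,y,z]) if world else RS@[x,y,z]+T0
    Rt=np.column_stack([RS[:,1],RS[:,0],[0,0,-1.]])
    print('t',round(s['time'],2),'stand',(RS.T@(s['tool_pos']-T0)).round(4),'F_st',(RS.T@s['contact_force']).round(2),'grip',round(s['gripper_width'],2))
    print('shift cm',(R.inv().apply(p-s['tool_pos'])*100).round(2),'turn',(R.inv()*Ro.from_matrix(Rt)).as_rotvec().round(3))
E
python3 -c "
from h import *
goto(0,.15,.30)"
```

```text
t 0.1 stand [-0.2473 -0.6664  0.2021] F_st [-0.13  0.04  0.81] grip 1.0
shift cm [ 63.77 -56.67  -9.67] turn [-2.00e-03 -1.00e-03 -1.02e+00]
```

Emit:
play_rows([
  {"dx": 0, "dy": 0, "dz": -5, "rz": 0, "claw": 1},
  {"dx": 2, "dy": -2, "dz": -9.8, "rz": -0.1, "claw": 1},
  {"dx": 6, "dy": -5, "dz": -9.8, "rz": -0.2, "claw": 1},
  {"dx": 10, "dy": -8.5, "dz": -9.8, "rz": -0.3, "claw": 1},
  {"dx": 13.5, "dy": -12, "dz": -9.8, "rz": -0.4, "claw": 1},
])

```text
invalid input
```

```bash
python3 -c "
from h import *
goto(0,.15,.30)"
```

```text
t 0.1 stand [-0.2473 -0.6664  0.2021] F_st [-0.13  0.04  0.81] grip 1.0
shift cm [ 63.77 -56.67  -9.67] turn [-2.00e-03 -1.00e-03 -1.02e+00]
```

Probably all keys are required.

Emit:
play_rows([
  {"dx": 0, "dy": 0, "dz": -5, "rx": 0, "ry": 0, "rz": 0, "claw": 1},
  {"dx": 2, "dy": -2, "dz": -9.8, "rx": 0, "ry": 0, "rz": -0.1, "claw": 1},
  {"dx": 6, "dy": -5, "dz": -9.8, "rx": 0, "ry": 0, "rz": -0.2, "claw": 1},
  {"dx": 10, "dy": -8.5, "dz": -9.8, "rx": 0, "ry": 0, "rz": -0.3, "claw": 1},
  {"dx": 13.5, "dy": -12, "dz": -9.8, "rx": 0, "ry": 0, "rz": -0.4, "claw": 1},
])

```text
time: 0.6
tool_pos: [0.2409, -0.4657, 0.3004]
tool_rot: [-0.001, 0.951, 0.308, 0.0]
contact_force: [0.8, -0.1, 0.5]
gripper_width: 0.139
```

```bash
python3 -c "
from h import *
goto(0,.15,.30)"
```

```text
t 0.6 stand [-0.1959 -0.4977  0.3004] F_st [0.81 0.12 0.54] grip 0.14
shift cm [ 64.16 -21.5    0.14] turn [-0.001 -0.002 -0.617]
```

Emit:
play_rows([
  {"dx": 4.7, "dy": -1.5, "dz": 0, "rx": 0, "ry": 0, "rz": -0.12, "claw": 1},
  {"dx": 9.4, "dy": -3.1, "dz": 0, "rx": 0, "ry": 0, "rz": -0.24, "claw": 1},
  {"dx": 14.1, "dy": -4.7, "dz": 0, "rx": 0, "ry": 0, "rz": -0.36, "claw": 1},
  {"dx": 18.8, "dy": -6.3, "dz": 0, "rx": 0, "ry": 0, "rz": -0.48, "claw": 1},
  {"dx": 23.5, "dy": -7.9, "dz": 0, "rx": 0, "ry": 0, "rz": -0.617, "claw": 1},
])

```text
time: 1.1
tool_pos: [0.3856, -0.262, 0.3004]
tool_rot: [-0.001, 0.811, 0.584, 0.001]
contact_force: [1.1, -0.4, -0.5]
gripper_width: -0.001
```

```bash
python3 -c "
from h import *
goto(0,.15,.30)"
```

```text
t 1.1 stand [-0.1244 -0.2583  0.3004] F_st [ 1.21 -0.02 -0.48] grip -0.0
shift cm [40.76 12.64  0.11] turn [-0.    -0.002  0.005]
```

Emit:
play_rows([
  {"dx": 4.7, "dy": 1.5, "dz": 0, "rx": 0, "ry": 0, "rz": 0.005, "claw": 1},
  {"dx": 9.4, "dy": 3, "dz": 0, "rx": 0, "ry": 0, "rz": 0.005, "claw": 1},
  {"dx": 14.1, "dy": 4.5, "dz": 0, "rx": 0, "ry": 0, "rz": 0.005, "claw": 1},
  {"dx": 18.8, "dy": 6, "dz": 0, "rx": 0, "ry": 0, "rz": 0.005, "claw": 1},
  {"dx": 23.5, "dy": 7.5, "dz": 0, "rx": 0, "ry": 0, "rz": 0.005, "claw": 1},
])

```text
time: 1.6
tool_pos: [0.5319, -0.0608, 0.3004]
tool_rot: [-0.001, 0.813, 0.583, 0.0]
contact_force: [0.7, -0.5, -0.1]
gripper_width: 0.004
```

Emit:
play_rows([
  {"dx": 4.7, "dy": 1.5, "dz": 0, "rx": 0, "ry": 0, "rz": 0, "claw": 1},
  {"dx": 9.4, "dy": 3, "dz": 0, "rx": 0, "ry": 0, "rz": 0, "claw": 1},
  {"dx": 14, "dy": 4.3, "dz": 0, "rx": 0, "ry": 0, "rz": 0, "claw": 1},
  {"dx": 17.5, "dy": 5, "dz": 0, "rx": 0, "ry": 0, "rz": 0, "claw": 1},
  {"dx": 17.5, "dy": 5.2, "dz": 0, "rx": 0, "ry": 0, "rz": 0, "claw": 1},
])

```text
time: 2.1
tool_pos: [0.6381, 0.0921, 0.2989]
tool_rot: [-0.002, 0.811, 0.584, -0.0]
contact_force: [-0.4, -1.2, -1.0]
gripper_width: 0.003
```

```bash
python3 -c "
from h import *
from plant import grab_frame
goto(0,.15,.10)
cv2.imwrite('pics/w1.png',grab_frame('wrist'))"
```

```text
t 2.1 stand [0.0008 0.1582 0.2989] F_st [ 0.06 -1.27 -1.03] grip 0.0
shift cm [-0.86 -0.02 19.88] turn [-0.003 -0.002  0.005]
```

View pics/w1.png

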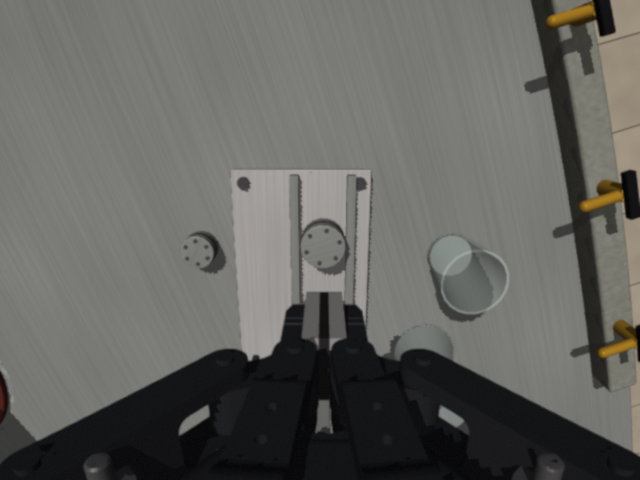

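The wrist view shows the cell top at about (324,245), rails at columns 295 and 352, and the plate's +y corners at (232,170) and (371,169). I'll compute these in the stand frame.

```bash
cat >> h.py <<'E'
def wrist_onz(uv,z,s):
    c=camera_params('wrist'); M=c['tool_from_camera']; q=s['tool_rot']; R=Ro.from_quat([q[1],q[2],q[3],q[0]]).as_matrix()
    p=und(c,uv); d=np.c_[p,np.ones(len(p))]@(R@M[:3,:3]).T; o=s['tool_pos']+R@M[:3,3]
    P=o+d*((z-o[2])/d[:,2])[:,None]; return (P-T0)@RS
E
python3 - <<'E'
from h import *
from plant import monitor
s=monitor.state()
im=cv2.imread('pics/w1.png');cv2.imwrite('pics/w1z.png',cv2.resize(im[150:350,180:400],None,fx=3,fy=3,interpolation=cv2.INTER_CUBIC)[:600])
print(wrist_onz([[232,170],[371,169]],.012,s).round(4))
print(wrist_onz([[324,245]],.046,s).round(4), 'rail inner',wrist_onz([[300,240],[347,240]],.024,s).round(4))
E
```

```text
[[-0.1037  0.1717  0.012 ]
 [ 0.053   0.1733  0.012 ]]
[[0.0005 0.0942 0.046 ]] rail inner [[-0.0271  0.0932  0.024 ]
 [ 0.0269  0.0934  0.024 ]]
```

View pics/w1z.png

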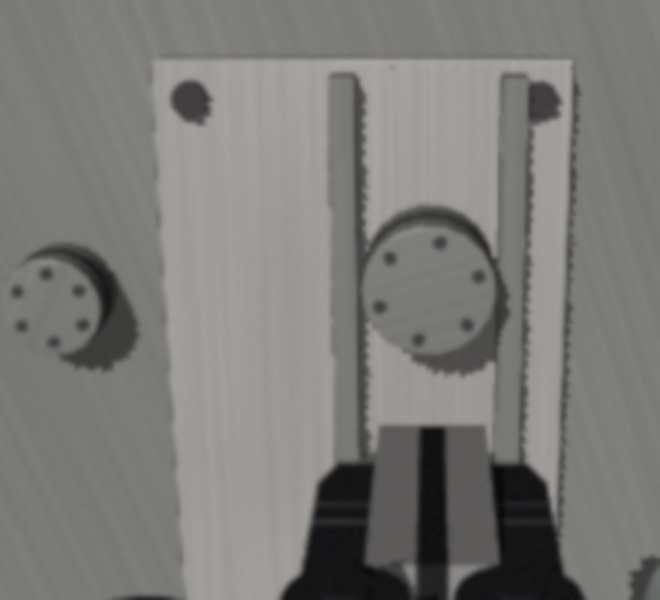

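Emit:
play_rows([
  {"dx": -0.8, "dy": 0, "dz": 5, "rx": 0, "ry": 0, "rz": 0, "claw": 1},
  {"dx": -0.8, "dy": 0, "dz": 10, "rx": 0, "ry": 0, "rz": 0, "claw": 1},
  {"dx": -0.8, "dy": 0, "dz": 15, "rx": 0, "ry": 0, "rz": 0, "claw": 1},
  {"dx": -0.8, "dy": 0, "dz": 19, "rx": 0, "ry": 0, "rz": 0, "claw": 1},
  {"dx": -0.8, "dy": 0, "dz": 20, "rx": 0, "ry": 0, "rz": 0, "claw": 1},
])

```text
time: 2.65
tool_pos: [0.6296, 0.0814, 0.0921]
tool_rot: [-0.004, 0.812, 0.583, -0.005]
contact_force: [-0.6, -0.5, -0.5]
gripper_width: -0.002
```

```bash
python3 -c "
from h import *
goto(0,.15,.032)"
```

```text
t 2.65 stand [-0.0038  0.1454  0.0921] F_st [-0.41 -0.66 -0.49] grip -0.0
shift cm [0.48 0.47 6.  ] turn [-0.014  0.004  0.002]
```

Emit:
play_rows([
  {"dx": 0.5, "dy": 0.4, "dz": 1.5, "rx": -0.012, "ry": 0.004, "rz": 0, "claw": 1},
  {"dx": 0.5, "dy": 0.4, "dz": 3, "rx": -0.012, "ry": 0.004, "rz": 0, "claw": 1},
  {"dx": 0.5, "dy": 0.4, "dz": 4.5, "rx": -0.012, "ry": 0.004, "rz": 0, "claw": 1},
  {"dx": 0.5, "dy": 0.4, "dz": 5.8, "rx": -0.012, "ry": 0.004, "rz": 0, "claw": 1},
  {"dx": 0.5, "dy": 0.4, "dz": 6, "rx": -0.012, "ry": 0.004, "rz": 0, "claw": 1},
])

```text
time: 3.15
tool_pos: [0.6332, 0.0847, 0.0304]
tool_rot: [-0.001, 0.812, 0.583, -0.001]
contact_force: [-0.7, -0.1, -0.5]
gripper_width: -0.0
```

```bash
python3 -c "
from h import *
goto(0,.076,.031)"
```

```text
t 3.15 stand [-0.0016  0.1496  0.0304] F_st [-0.66 -0.35 -0.47] grip -0.0
shift cm [-7.37  0.14 -0.05] turn [-0.004  0.001  0.002]
```

Emit:
play_rows([
  {"dx": -0.8, "dy": 0.1, "dz": 0, "rx": 0, "ry": 0, "rz": 0, "claw": 1},
  {"dx": -1.6, "dy": 0.1, "dz": 0, "rx": 0, "ry": 0, "rz": 0, "claw": 1},
  {"dx": -2.2, "dy": 0.1, "dz": 0, "rx": 0, "ry": 0, "rz": 0, "claw": 1},
  {"dx": -2.8, "dy": 0.1, "dz": 0, "rx": 0, "ry": 0, "rz": 0, "claw": 1},
  {"dx": -3.4, "dy": 0.1, "dz": 0, "rx": 0, "ry": 0, "rz": 0, "claw": 1},
])

```text
time: 3.65
tool_pos: [0.6234, 0.0515, 0.031]
tool_rot: [-0.001, 0.812, 0.583, -0.001]
contact_force: [-0.1, 0.2, -0.2]
gripper_width: -0.001
```

Emit:
play_rows([
  {"dx": -0.6, "dy": 0, "dz": 0, "rx": 0, "ry": 0, "rz": 0, "claw": 1},
  {"dx": -1.2, "dy": 0, "dz": 0, "rx": 0, "ry": 0, "rz": 0, "claw": 1},
  {"dx": -1.8, "dy": 0, "dz": 0, "rx": 0, "ry": 0, "rz": 0, "claw": 1},
  {"dx": -2.2, "dy": 0, "dz": 0, "rx": 0, "ry": 0, "rz": 0, "claw": 1},
  {"dx": -2.4, "dy": 0, "dz": 0, "rx": 0, "ry": 0, "rz": 0, "claw": 1},
])

```text
time: 4.15
tool_pos: [0.6155, 0.0283, 0.0309]
tool_rot: [-0.001, 0.813, 0.583, -0.001]
contact_force: [0.4, -0.3, -0.3]
gripper_width: -0.004
```

```bash
python3 -c "
from h import *
from plant import grab_frame
goto(0,.076,.031)
cv2.imwrite('pics/w2.png',grab_frame('wrist'))"
```

```text
t 4.15 stand [-0.0001  0.0906  0.0309] F_st [ 0.46 -0.16 -0.31] grip -0.0
shift cm [-1.46  0.01 -0.01] turn [-0.003  0.     0.001]
```

View pics/w2.png

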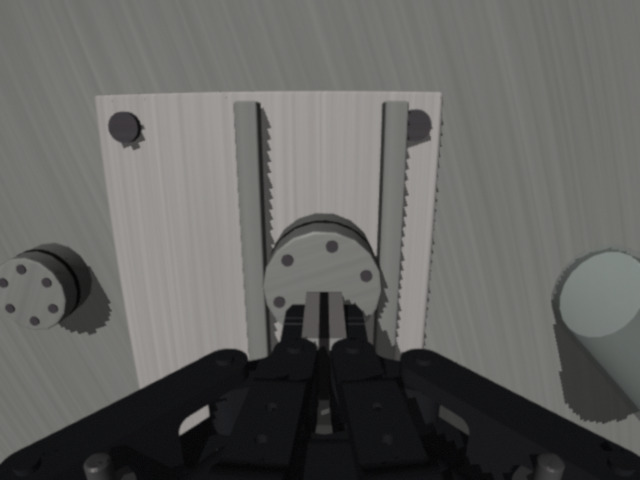

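Run:
```python
from h import *
from plant import monitor
s=monitor.state()
print(wrist_onz([[322,285],[264,285],[381,285],[322,233]],.046,s).round(4));print(wrist_onz([[324,293]],.031,s).round(4))
print(wrist_onz([[97,97],[441,92]],.012,s).round(4))
c=camera_params('wrist');M=np.linalg.inv(c['tool_from_camera'])
for P in ([0,0,0,1],[.011,0,0,1],[-.011,0,0,1],[.011,0,-.015,1]):
    q=M@P;p=q[:2]/q[2];p=p*(1+c['k1']*(p@p));print(P,p*c['fx']+[c['cx'],c['cy']])
```

```text
[[-0.0015  0.0961  0.046 ]
 [-0.0257  0.096   0.046 ]
 [ 0.0231  0.0961  0.046 ]
 [-0.0015  0.1186  0.046 ]]
[[-0.0007  0.0857  0.031 ]]
[[-0.1053  0.1738  0.012 ]
 [ 0.0516  0.1749  0.012 ]]
[0, 0, 0, 1] [325.18081911 283.16250063]
[0.011, 0, 0, 1] [325.22610225 260.44747983]
[-0.011, 0, 0, 1] [325.13636385 305.05057866]
[0.011, 0, -0.015, 1] [325.37956345 272.75183695]
```

Run:
```python
from h import *
from plant import monitor,grab_frame
s=monitor.state()
for n in('scene','side'):
    im=grab_frame(n); u,v=proj(n,s['tool_pos'])[0]; print(n,u,v)
    x0,y0=int(u)-60,int(v)-60
    cv2.imwrite(f'pics/{n}2.png',im)
    cv2.imwrite(f'pics/{n}2z.png',cv2.resize(im[y0:y0+120,x0:x0+120],None,fx=5,fy=5,interpolation=cv2.INTER_CUBIC))
```

```text
scene 342.19982619273014 296.6094535676616
side 351.04077167064287 247.23252801085562
```

View pics/scene2z.png

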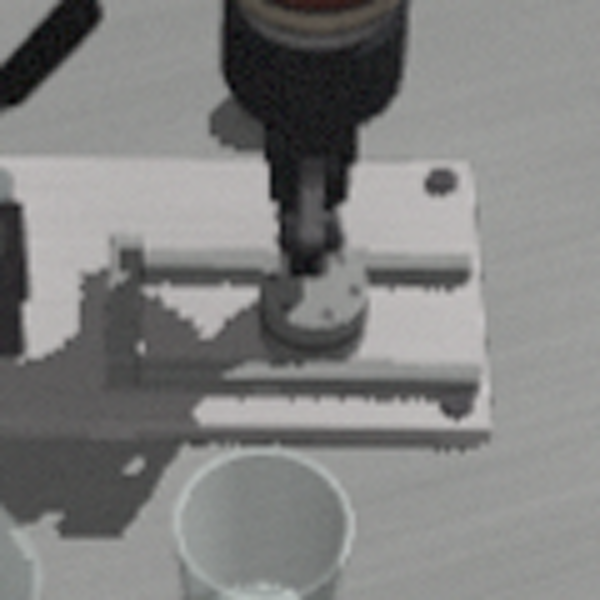

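View pics/side2z.png

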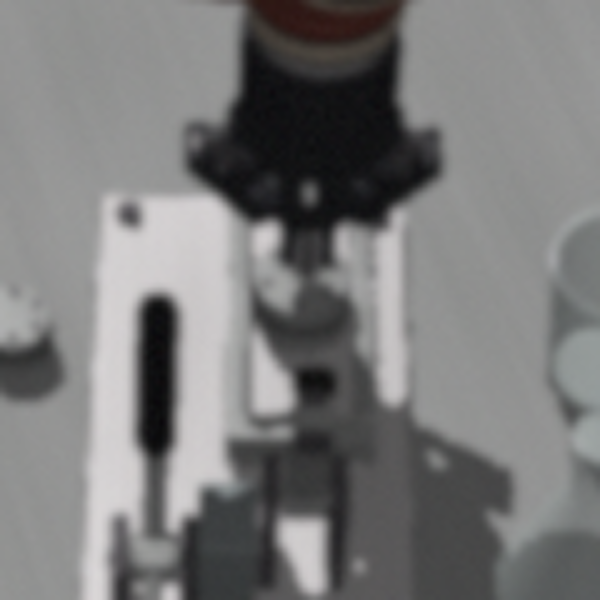

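Run:
```python
from h import *
from plant import monitor
s=monitor.state()
tp=s['tool_pos']
for dz in (0,.01,.02,.03,.04):
    P=tp+[0,0,dz]; print(dz,[((proj(n,P)[0]-o)*5).round(0) for n,o in (('scene',[282,236]),('side',[291,187]))])
c=camera_params('wrist');M=np.linalg.inv(c['tool_from_camera'])
for z in (0,-.02,-.03,-.04):
  for x in (.011,-.011):
    q=M@[x,0,z,1];p=q[:2]/q[2];p=p*(1+c['k1']*(p@p));print(x,z,p*c['fx']+[c['cx'],c['cy']])
im=cv2.imread('pics/w2.png');cv2.imwrite('pics/w2z.png',cv2.resize(im[230:360,240:410],None,fx=4.5,fy=4.5,interpolation=cv2.INTER_CUBIC))
```

```text
0 [array([302., 303.]), array([300., 300.])]
0.01 [array([303., 289.]), array([301., 288.])]
0.02 [array([303., 276.]), array([302., 276.])]
0.03 [array([304., 262.]), array([303., 263.])]
0.04 [array([305., 248.]), array([303., 251.])]
0.011 0 [325.2261307  260.44825368]
-0.011 0 [325.13638561 305.0512618 ]
0.011 -0.02 [325.43665798 277.33284461]
-0.011 -0.02 [325.32691509 326.20211719]
0.011 -0.03 [325.56128661 287.3427836 ]
-0.011 -0.03 [325.4386362  338.62649828]
0.011 -0.04 [325.70213821 298.6688818 ]
-0.011 -0.04 [325.56391973 352.57904807]
```

View pics/w2z.png

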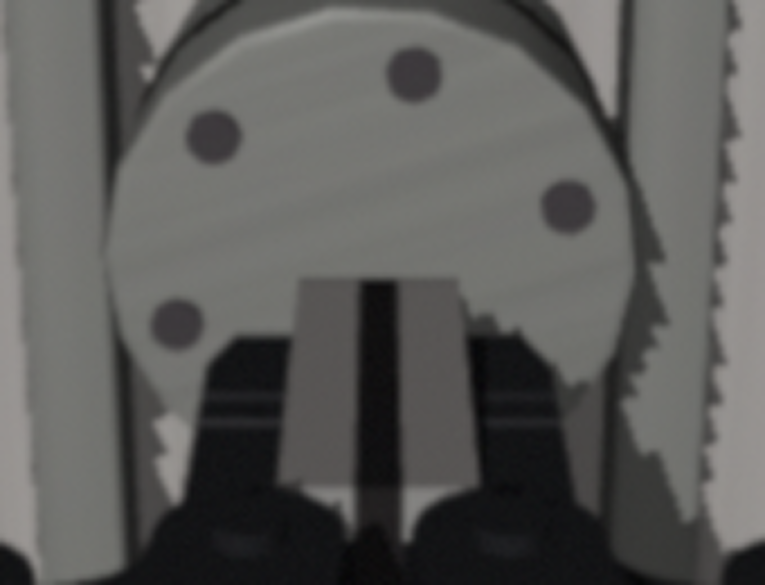

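The fingers passed above the cell. The visible finger end is about 25–30 mm above the reported TCP, and the cell is still at y≈95 mm. I'll back off, then go lower with contact checks.

Emit:
play_rows([
  {"dx": 1, "dy": 0, "dz": -0.5, "rx": 0, "ry": 0, "rz": 0, "claw": 1},
  {"dx": 2.5, "dy": 0, "dz": -0.5, "rx": 0, "ry": 0, "rz": 0, "claw": 1},
  {"dx": 4, "dy": 0, "dz": -0.5, "rx": 0, "ry": 0, "rz": 0, "claw": 1},
  {"dx": 5.5, "dy": 0, "dz": -0.5, "rx": 0, "ry": 0, "rz": 0, "claw": 1},
  {"dx": 6, "dy": 0, "dz": 0, "rx": 0, "ry": 0, "rz": 0, "claw": 1},
])

```text
time: 4.8
tool_pos: [0.6361, 0.0879, 0.0316]
tool_rot: [-0.001, 0.812, 0.584, -0.0]
contact_force: [0.3, 0.0, -0.8]
gripper_width: -0.004
```

Emit:
play_rows([
  {"dx": 0, "dy": 0, "dz": 0.4, "rx": 0, "ry": 0, "rz": 0, "claw": 1},
  {"dx": 0, "dy": 0, "dz": 0.8, "rx": 0, "ry": 0, "rz": 0, "claw": 1},
  {"dx": 0, "dy": 0, "dz": 1.2, "rx": 0, "ry": 0, "rz": 0, "claw": 1},
  {"dx": 0, "dy": 0, "dz": 1.4, "rx": 0, "ry": 0, "rz": 0, "claw": 1},
  {"dx": 0, "dy": 0, "dz": 1.4, "rx": 0, "ry": 0, "rz": 0, "claw": 1},
])

```text
time: 5.3
tool_pos: [0.6356, 0.0875, 0.017]
tool_rot: [-0.001, 0.812, 0.584, -0.001]
contact_force: [-0.6, 0.1, -0.5]
gripper_width: 0.0
```

Run:
```python
from h import *
from plant import monitor,grab_frame
goto(0,.15,.012)
s=monitor.state()
for n in('scene','side','wrist'):
    im=grab_frame(n); 
    u,v=proj(n,s['tool_pos'])[0] if n!='wrist' else (324,290); print(n,u,v)
    x0,y0=int(u)-50,int(v)-60
    cv2.imwrite(f'pics/{n}3.png',im)
    cv2.imwrite(f'pics/{n}3z.png',cv2.resize(im[y0:y0+100,x0:x0+100],None,fx=4,fy=4,interpolation=cv2.INTER_CUBIC))
a=[cv2.imread(f'pics/{n}3z.png') for n in('scene','side')]
cv2.imwrite('pics/c3.png',np.hstack(a))
```

```text
t 5.3 stand [-1.000e-04  1.531e-01  1.700e-02] F_st [-0.58 -0.12 -0.51] grip 0.0
shift cm [-0.31  0.01  0.5 ] turn [-0.002 -0.     0.003]
scene 369.1329911639716 300.7737128709802
side 350.7353784581958 231.77691586736867
wrist 324 290
```

View pics/c3.png

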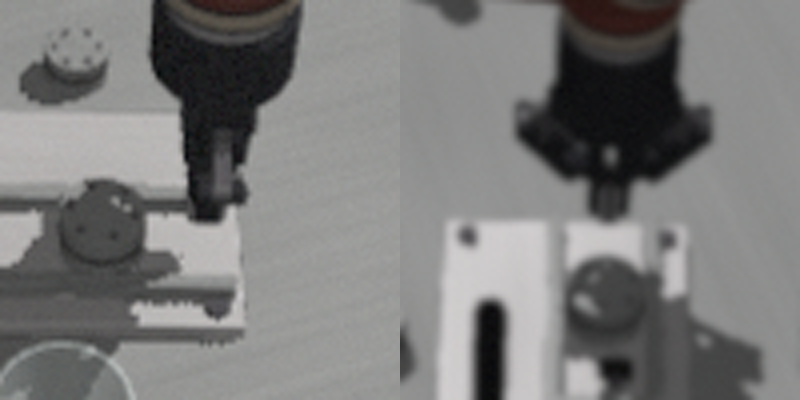

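View pics/wrist3.png

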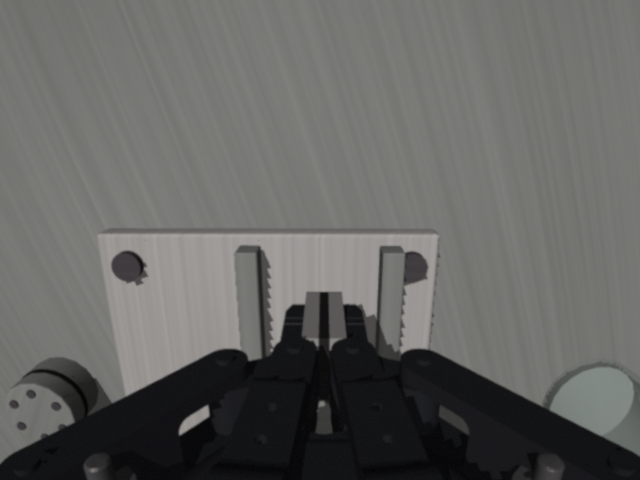

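Emit:
play_rows([
  {"dx": -0.2, "dy": 0, "dz": 0.2, "rx": 0, "ry": 0, "rz": 0, "claw": 1},
  {"dx": -0.2, "dy": 0, "dz": 0.4, "rx": 0, "ry": 0, "rz": 0, "claw": 1},
  {"dx": -0.2, "dy": 0, "dz": 0.6, "rx": 0, "ry": 0, "rz": 0, "claw": 1},
  {"dx": -0.2, "dy": 0, "dz": 0.8, "rx": 0, "ry": 0, "rz": 0, "claw": 1},
  {"dx": -0.2, "dy": 0, "dz": 0.8, "rx": 0, "ry": 0, "rz": 0, "claw": 1},
])

```text
time: 5.95
tool_pos: [0.6352, 0.0858, 0.0093]
tool_rot: [-0.001, 0.812, 0.584, -0.0]
contact_force: [0.3, 0.7, 1.1]
gripper_width: -0.001
```

Emit:
play_rows([
  {"dx": -0.5, "dy": 0, "dz": 0, "rx": 0, "ry": 0, "rz": 0, "claw": 1},
  {"dx": -1, "dy": 0, "dz": 0, "rx": 0, "ry": 0, "rz": 0, "claw": 1},
  {"dx": -1.5, "dy": 0, "dz": 0, "rx": 0, "ry": 0, "rz": 0, "claw": 1},
  {"dx": -2, "dy": 0, "dz": 0, "rx": 0, "ry": 0, "rz": 0, "claw": 1},
  {"dx": -2.5, "dy": 0, "dz": 0, "rx": 0, "ry": 0, "rz": 0, "claw": 1},
])

```text
time: 6.45
tool_pos: [0.6273, 0.0618, 0.0095]
tool_rot: [-0.001, 0.812, 0.584, 0.0]
contact_force: [0.4, -0.1, 0.3]
gripper_width: 0.0
```

Emit:
play_rows([
  {"dx": -0.4, "dy": 0, "dz": 0, "rx": 0, "ry": 0, "rz": 0, "claw": 1},
  {"dx": -0.8, "dy": 0, "dz": 0, "rx": 0, "ry": 0, "rz": 0, "claw": 1},
  {"dx": -1.2, "dy": 0, "dz": 0, "rx": 0, "ry": 0, "rz": 0, "claw": 1},
  {"dx": -1.5, "dy": 0, "dz": 0, "rx": 0, "ry": 0, "rz": 0, "claw": 1},
  {"dx": -1.5, "dy": 0, "dz": 0, "rx": 0, "ry": 0, "rz": 0, "claw": 1},
])

```text
time: 6.95
tool_pos: [0.6223, 0.0471, 0.0094]
tool_rot: [-0.001, 0.812, 0.583, -0.0]
contact_force: [0.2, 0.9, -0.4]
gripper_width: -0.001
```

Run:
```python
from h import *
from plant import monitor,grab_frame
goto(0,.076,.009)
cv2.imwrite('pics/wrist4.png',grab_frame('wrist'))
```

```text
t 6.95 stand [0.0003 0.1105 0.0094] F_st [-0.04  0.89 -0.44] grip -0.0
shift cm [-3.45 -0.04  0.04] turn [-0.002 -0.001  0.003]
```

View pics/wrist4.png

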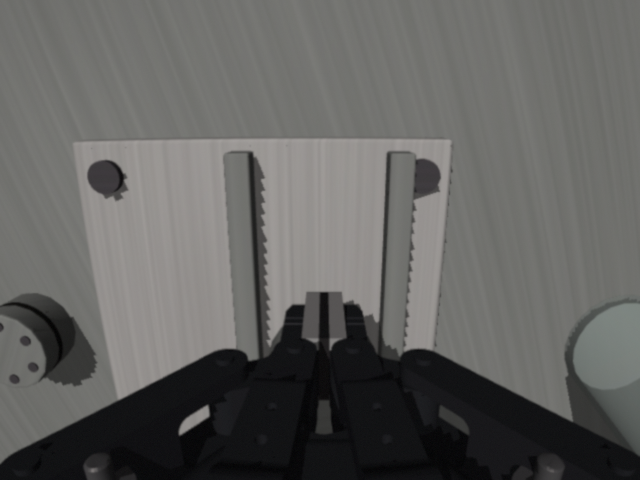

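The cell is no longer in front of the fingers and there is about 0.9 N against the push, so it is moving. I'll continue.

Emit:
play_rows([
  {"dx": -0.4, "dy": 0, "dz": 0, "rx": 0, "ry": 0, "rz": 0, "claw": 1},
  {"dx": -0.9, "dy": 0, "dz": 0, "rx": 0, "ry": 0, "rz": 0, "claw": 1},
  {"dx": -1.4, "dy": 0, "dz": 0, "rx": 0, "ry": 0, "rz": 0, "claw": 1},
  {"dx": -1.9, "dy": 0, "dz": 0, "rx": 0, "ry": 0, "rz": 0, "claw": 1},
  {"dx": -2.2, "dy": 0, "dz": 0, "rx": 0, "ry": 0, "rz": 0, "claw": 1},
])

```text
time: 7.5
tool_pos: [0.6153, 0.0259, 0.0095]
tool_rot: [-0.001, 0.812, 0.583, -0.0]
contact_force: [-0.1, 0.8, 0.4]
gripper_width: -0.0
```

Emit:
play_rows([
  {"dx": -0.2, "dy": 0, "dz": 0, "rx": 0, "ry": 0, "rz": 0, "claw": 1},
  {"dx": -0.4, "dy": 0, "dz": 0, "rx": 0, "ry": 0, "rz": 0, "claw": 1},
  {"dx": -0.6, "dy": 0, "dz": 0, "rx": 0, "ry": 0, "rz": 0, "claw": 1},
])

```text
time: 7.8
tool_pos: [0.6133, 0.02, 0.0095]
tool_rot: [-0.001, 0.812, 0.583, -0.0]
contact_force: [0.5, 1.0, -0.2]
gripper_width: -0.003
```

Run:
```python
from h import *
goto(0,.076,.009)
```

```text
t 7.8 stand [0.0004 0.082  0.0095] F_st [ 0.11  1.14 -0.24] grip -0.0
shift cm [-0.6  -0.04  0.05] turn [-0.002 -0.001  0.002]
```

Creep to the stop.

Emit:
play_rows([
  {"dx": -0.2, "dy": 0, "dz": 0, "rx": 0, "ry": 0, "rz": 0, "claw": 1},
  {"dx": -0.4, "dy": 0, "dz": 0, "rx": 0, "ry": 0, "rz": 0, "claw": 1},
  {"dx": -0.4, "dy": 0, "dz": 0, "rx": 0, "ry": 0, "rz": 0, "claw": 1},
])

```text
time: 8.1
tool_pos: [0.6119, 0.0159, 0.0095]
tool_rot: [-0.001, 0.812, 0.583, -0.0]
contact_force: [0.8, 0.4, -0.6]
gripper_width: 0.003
```

Emit:
play_rows([
  {"dx": -0.2, "dy": 0, "dz": 0, "rx": 0, "ry": 0, "rz": 0, "claw": 1},
  {"dx": -0.2, "dy": 0, "dz": 0, "rx": 0, "ry": 0, "rz": 0, "claw": 1},
])

```text
time: 8.3
tool_pos: [0.6116, 0.0146, 0.0097]
tool_rot: [-0.001, 0.812, 0.583, 0.0]
contact_force: [1.4, 4.2, -0.0]
gripper_width: 0.003
```

Emit:
play_rows([
  {"dx": -0.2, "dy": 0, "dz": 0, "rx": 0, "ry": 0, "rz": 0, "claw": 1},
  {"dx": -0.2, "dy": 0, "dz": 0, "rx": 0, "ry": 0, "rz": 0, "claw": 1},
])

```text
time: 8.5
tool_pos: [0.6119, 0.0143, 0.0102]
tool_rot: [-0.002, 0.812, 0.583, 0.002]
contact_force: [2.1, 7.1, 1.0]
gripper_width: 0.002
```

Run:
```python
from h import *
goto(0,.076,.009)
```

```text
t 8.5 stand [0.0009 0.0762 0.0102] F_st [-0.29  7.4   1.04] grip 0.0
shift cm [-0.02 -0.09  0.12] turn [-0.    -0.006  0.002]
```

Contact at the stop comes at TCP y=76 mm, exactly as predicted (25 + 11 mm past the nest), with 7 N. I'll back off, rise and look.

Emit:
play_rows([
  {"dx": 0.5, "dy": 0, "dz": 0, "rx": 0, "ry": 0, "rz": 0, "claw": 1},
  {"dx": 2, "dy": 0, "dz": 0, "rx": 0, "ry": 0, "rz": 0, "claw": 1},
  {"dx": 3, "dy": 0, "dz": -3, "rx": 0, "ry": 0, "rz": 0, "claw": 1},
  {"dx": 3, "dy": 0, "dz": -8, "rx": 0, "ry": 0, "rz": 0, "claw": 1},
  {"dx": 3, "dy": 0, "dz": -13, "rx": 0, "ry": 0, "rz": 0, "claw": 1},
])

```text
time: 9.0
tool_pos: [0.6202, 0.0428, 0.1404]
tool_rot: [-0.002, 0.812, 0.583, 0.001]
contact_force: [1.5, -0.3, 1.0]
gripper_width: 0.005
```

Emit:
play_rows([
  {"dx": 0, "dy": 0, "dz": -4, "rx": 0, "ry": 0, "rz": 0, "claw": 1},
  {"dx": 0, "dy": 0, "dz": -8, "rx": 0, "ry": 0, "rz": 0, "claw": 1},
  {"dx": 0, "dy": 0, "dz": -8, "rx": 0, "ry": 0, "rz": 0, "claw": 1},
])

```text
time: 9.3
tool_pos: [0.6242, 0.0427, 0.229]
tool_rot: [0.002, 0.812, 0.584, 0.006]
contact_force: [0.8, 0.0, 0.2]
gripper_width: -0.001
```

Run:
```python
from h import *
from plant import monitor,grab_frame
goto(-.072,.05,.22)
s=monitor.state()
for n in('wrist','scene'): cv2.imwrite(f'pics/{n}5.png',grab_frame(n))
im=cv2.imread('pics/scene5.png')[215:345,215:395];cv2.imwrite('pics/scene5z.png',cv2.resize(im,None,fx=4.4,fy=4.4,interpolation=cv2.INTER_CUBIC))
```

```text
t 9.3 stand [0.0035 0.107  0.229 ] F_st [0.74 0.27 0.22] grip -0.0
shift cm [-5.68 -7.57  0.79] turn [ 0.01  -0.007  0.003]
```

View pics/wrist5.png

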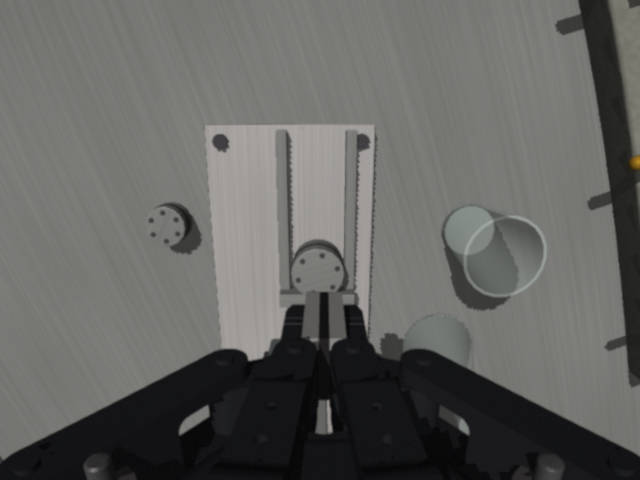

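View pics/scene5z.png

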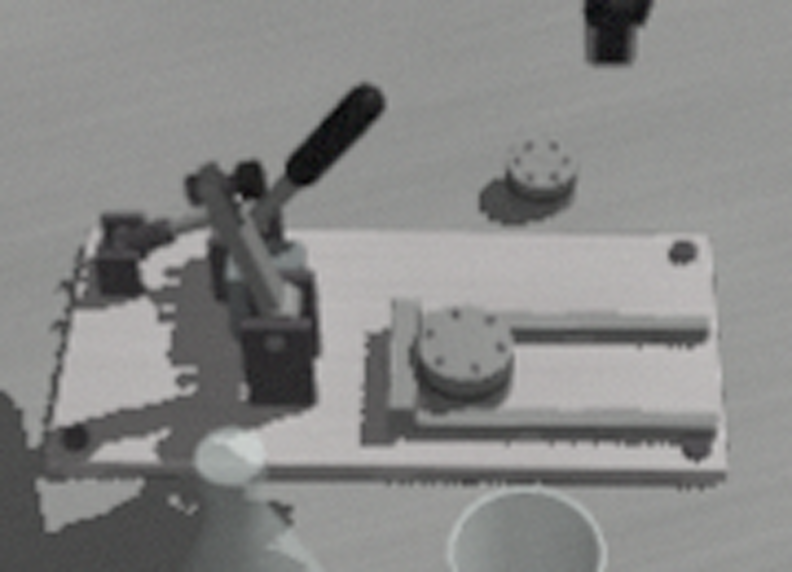

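The cell is touching the stop bar (wrist at about (318,270), scene zoom at (462,350)) and the lever is still open. Next I check the lever tip and plan the approach.

Run:
```python
from h import *
from plant import monitor
s=monitor.state()
print('cell',wrist_onz([[318,269]],.046,s).round(4))
print((proj('scene',RS@[-.07,-.0054,.1565]+T0)[0]-[215,215])*4.4,'seen ~ (370,97)')
print((proj('side',RS@[-.07,-.0054,.1565]+T0)[0]-[270,215])*4.2,'seen ~ (220,135)')
goto(-.072,.045,.16)
```

```text
cell [[-0.0051  0.0464  0.046 ]]
[374.67369639  91.67650406] seen ~ (370,97)
[220.97455047 128.85086515] seen ~ (220,135)
t 9.4 stand [0.0005 0.1061 0.2219] F_st [-0.19 -1.   -1.12] grip -0.0
shift cm [-6.12 -7.27  6.17] turn [-0.    -0.004  0.003]
```

Emit:
play_rows([
  {"dx": -2, "dy": -3, "dz": 0, "rx": 0, "ry": 0, "rz": 0, "claw": 1},
  {"dx": -4, "dy": -6, "dz": 0.5, "rx": 0, "ry": 0, "rz": 0, "claw": 1},
  {"dx": -6, "dy": -7.3, "dz": 3, "rx": 0, "ry": 0, "rz": 0, "claw": 1},
  {"dx": -6, "dy": -7.3, "dz": 6.2, "rx": 0, "ry": 0, "rz": 0, "claw": 1},
  {"dx": -6, "dy": -7.3, "dz": 6.2, "rx": 0, "ry": 0, "rz": 0, "claw": 1},
])

```text
time: 9.9
tool_pos: [0.5277, 0.0098, 0.1522]
tool_rot: [-0.006, 0.812, 0.583, -0.003]
contact_force: [-0.9, 0.4, -0.5]
gripper_width: 0.001
```

Run:
```python
from h import *
goto(-.072,.045,.112)
```

```text
t 9.9 stand [-0.0773  0.0449  0.1522] F_st [-0.93  0.09 -0.49] grip 0.0
shift cm [0.01 0.59 4.02] turn [-0.013 -0.001  0.002]
```

Emit:
play_rows([
  {"dx": 0, "dy": 0.5, "dz": 2, "rx": -0.01, "ry": 0, "rz": 0, "claw": 1},
  {"dx": 0, "dy": 0.5, "dz": 4, "rx": -0.01, "ry": 0, "rz": 0, "claw": 1},
  {"dx": 0, "dy": 0.5, "dz": 4, "rx": -0.01, "ry": 0, "rz": 0, "claw": 1},
])

```text
time: 10.2
tool_pos: [0.5295, 0.009, 0.1087]
tool_rot: [-0.004, 0.812, 0.583, -0.003]
contact_force: [0.2, -0.9, -0.7]
gripper_width: 0.003
```

Run:
```python
from h import *
from plant import grab_frame
goto(-.072,-.10,.112)
cv2.imwrite('pics/wrist6.png',grab_frame('wrist'))
im=grab_frame('scene')[205:335,215:395];cv2.imwrite('pics/scene6z.png',cv2.resize(im,None,fx=4.4,fy=4.4,interpolation=cv2.INTER_CUBIC))
```

```text
t 10.2 stand [-0.0754  0.0447  0.1087] F_st [ 0.48 -0.75 -0.69] grip 0.0
shift cm [-14.47   0.29  -0.33] turn [-0.011  0.001  0.003]
```

View pics/wrist6.png

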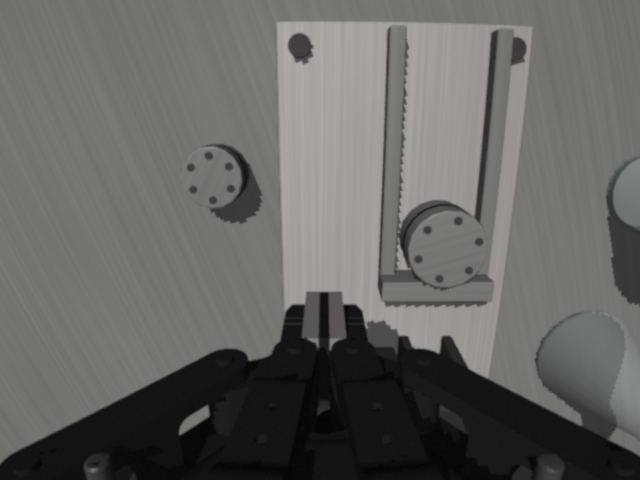

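View pics/scene6z.png

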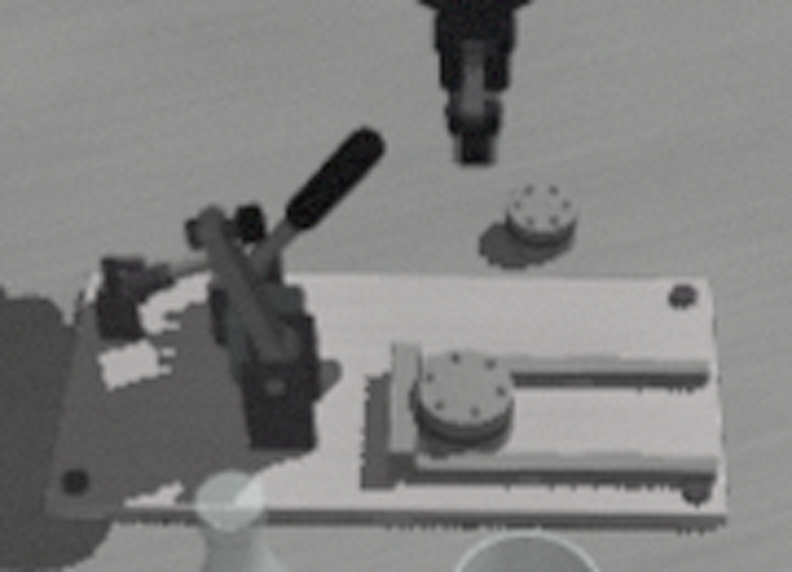

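The cell sits flush on the stop bar. The fingertip (scene zoom (475,160)) is level with the grip's upper part, on its +y side. Pushing the lever.

Emit:
play_rows([
  {"dx": -1.2, "dy": 0.3, "dz": 0, "rx": -0.01, "ry": 0, "rz": 0, "claw": 1},
  {"dx": -2.2, "dy": 0.3, "dz": 0, "rx": -0.01, "ry": 0, "rz": 0, "claw": 1},
  {"dx": -3, "dy": 0.3, "dz": 0, "rx": -0.01, "ry": 0, "rz": 0, "claw": 1},
  {"dx": -3.8, "dy": 0.3, "dz": 0, "rx": -0.01, "ry": 0, "rz": 0, "claw": 1},
  {"dx": -4.6, "dy": 0.3, "dz": 0, "rx": -0.01, "ry": 0, "rz": 0, "claw": 1},
])

```text
time: 10.8
tool_pos: [0.522, -0.0341, 0.1148]
tool_rot: [0.001, 0.812, 0.583, 0.006]
contact_force: [1.7, 9.6, 8.0]
gripper_width: -0.0
```

Run:
```python
from h import *
from plant import grab_frame
goto(-.072,-.10,.112)
im=grab_frame('scene')[205:335,215:395];cv2.imwrite('pics/scene7z.png',cv2.resize(im,None,fx=4.4,fy=4.4,interpolation=cv2.INTER_CUBIC))
```

```text
t 10.8 stand [-0.0686  0.0015  0.1148] F_st [-1.45  9.6   7.99] grip -0.0
shift cm [-10.15  -0.36   0.19] turn [ 0.009 -0.008  0.002]
```

View pics/scene7z.png

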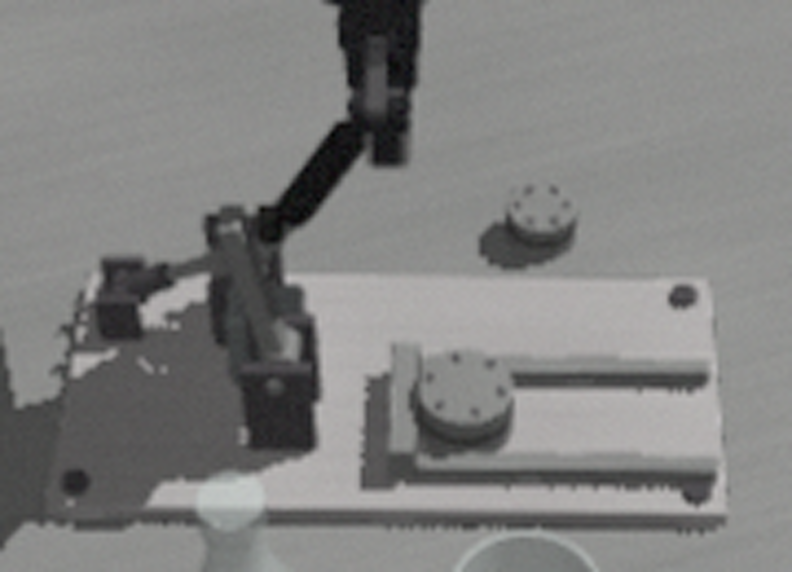

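The lever is moving (grip tip at zoom (355,130)), with 9.6 N on the push. I'll continue.

Emit:
play_rows([
  {"dx": -1.2, "dy": -0.3, "dz": 0.2, "rx": 0.008, "ry": -0.008, "rz": 0, "claw": 1},
  {"dx": -2.4, "dy": -0.3, "dz": 0.2, "rx": 0.008, "ry": -0.008, "rz": 0, "claw": 1},
  {"dx": -3.6, "dy": -0.3, "dz": 0.2, "rx": 0.008, "ry": -0.008, "rz": 0, "claw": 1},
  {"dx": -4.8, "dy": -0.3, "dz": 0.2, "rx": 0.008, "ry": -0.008, "rz": 0, "claw": 1},
  {"dx": -6, "dy": -0.3, "dz": 0.2, "rx": 0.008, "ry": -0.008, "rz": 0, "claw": 1},
])

```text
time: 11.35
tool_pos: [0.5001, -0.0922, 0.1131]
tool_rot: [0.002, 0.812, 0.583, 0.0]
contact_force: [1.2, 4.1, 2.8]
gripper_width: -0.002
```

Run:
```python
from h import *
from plant import grab_frame
goto(-.072,-.13,.112)
im=grab_frame('scene')[205:335,215:395];cv2.imwrite('pics/scene8z.png',cv2.resize(im,None,fx=4.4,fy=4.4,interpolation=cv2.INTER_CUBIC))
```

```text
t 11.35 stand [-0.0707 -0.0607  0.1131] F_st [-0.19  4.28  2.84] grip -0.0
shift cm [-6.93 -0.14  0.12] turn [0.003 0.001 0.002]
```

View pics/scene8z.png

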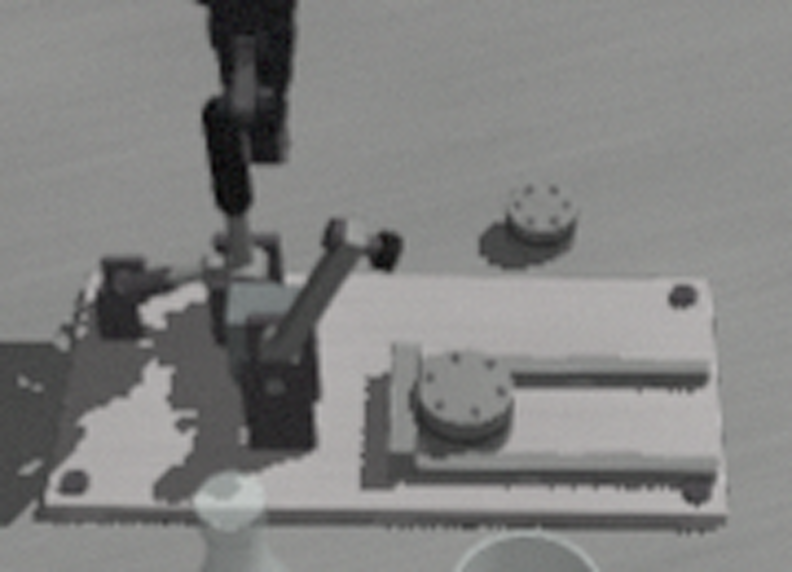

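The lever is just past upright and the arm is about half down. Continuing past the dead point.

Emit:
play_rows([
  {"dx": -1.2, "dy": 0, "dz": 0, "rx": 0, "ry": 0, "rz": 0, "claw": 1},
  {"dx": -2.4, "dy": 0, "dz": 0, "rx": 0, "ry": 0, "rz": 0, "claw": 1},
  {"dx": -3.6, "dy": 0, "dz": 0, "rx": 0, "ry": 0, "rz": 0, "claw": 1},
  {"dx": -4.8, "dy": 0, "dz": 0, "rx": 0, "ry": 0, "rz": 0, "claw": 1},
  {"dx": -5.8, "dy": 0, "dz": 0, "rx": 0, "ry": 0, "rz": 0, "claw": 1},
])

```text
time: 11.9
tool_pos: [0.4801, -0.1499, 0.1127]
tool_rot: [0.002, 0.813, 0.582, -0.001]
contact_force: [0.6, 0.6, -0.1]
gripper_width: -0.0
```

Run:
```python
from h import *
from plant import grab_frame
goto(-.072,-.13,.112)
im=grab_frame('scene')[205:335,215:395];cv2.imwrite('pics/scene9z.png',cv2.resize(im,None,fx=4.4,fy=4.4,interpolation=cv2.INTER_CUBIC))
```

```text
t 11.9 stand [-0.071  -0.1217  0.1127] F_st [ 0.4   0.79 -0.15] grip -0.0
shift cm [-0.83 -0.1   0.08] turn [ 0.002  0.004 -0.   ]
```

View pics/scene9z.png

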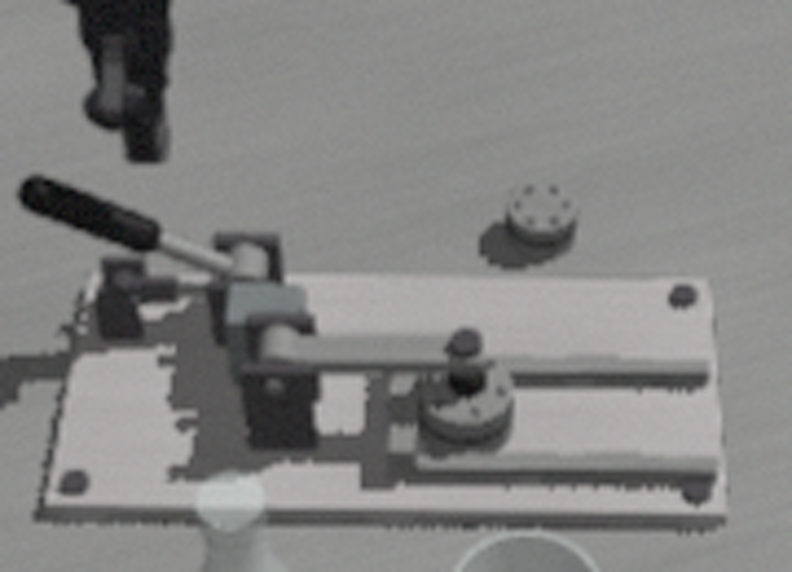

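The lever has snapped to lock, with the foot on the cell at zoom (465,380). Raising clear.

Emit:
play_rows([
  {"dx": 0.5, "dy": 0, "dz": -3, "rx": 0, "ry": 0, "rz": 0, "claw": 1},
  {"dx": 0.5, "dy": 0, "dz": -7, "rx": 0, "ry": 0, "rz": 0, "claw": 1},
  {"dx": 0.5, "dy": 0, "dz": -11, "rx": 0, "ry": 0, "rz": 0, "claw": 1},
  {"dx": 0.5, "dy": 0, "dz": -14, "rx": 0, "ry": 0, "rz": 0, "claw": 1},
  {"dx": 0.5, "dy": 0, "dz": -15, "rx": 0, "ry": 0, "rz": 0, "claw": 1},
])

```text
time: 12.45
tool_pos: [0.483, -0.1463, 0.2673]
tool_rot: [0.005, 0.813, 0.582, 0.0]
contact_force: [0.2, 0.4, 0.0]
gripper_width: 0.002
```

Emit:
play_rows([
  {"dx": 0, "dy": 0, "dz": 0, "rx": 0, "ry": 0, "rz": 0, "claw": 1},
  {"dx": 0, "dy": 0, "dz": 0, "rx": 0, "ry": 0, "rz": 0, "claw": 1},
  {"dx": 0, "dy": 0, "dz": 0, "rx": 0, "ry": 0, "rz": 0, "claw": 1},
])

```text
time: 12.75
tool_pos: [0.4821, -0.1459, 0.2648]
tool_rot: [0.004, 0.813, 0.582, -0.001]
contact_force: [0.0, 1.0, -0.5]
gripper_width: -0.002
```

Run:
```python
from h import *
from plant import grab_frame
goto(-.072,-.13,.25)
a=grab_frame('scene');cv2.imwrite('pics/scene10.png',a)
b=grab_frame('side')[190:370,240:440];cv2.imwrite('pics/side10z.png',cv2.resize(b,None,fx=3,fy=3,interpolation=cv2.INTER_CUBIC))
for n,P in(('tip locked',[-.07,-.1926,.115]),('tip at 1.58',[-.07,-.080-.130*np.sin(1.58-.6109),.05+.13*np.cos(1.58-.6109)])): print(n,proj('scene',RS@P+T0))
```

```text
t 12.75 stand [-0.0704 -0.1173  0.2648] F_st [-0.27  0.93 -0.5 ] grip -0.0
shift cm [-1.26 -0.17  1.49] turn [ 0.005  0.005 -0.001]
tip locked [[218.87421907 247.69683287]]
tip at 1.58 [[220.6796738 245.1132987]]
```

View pics/scene10.png

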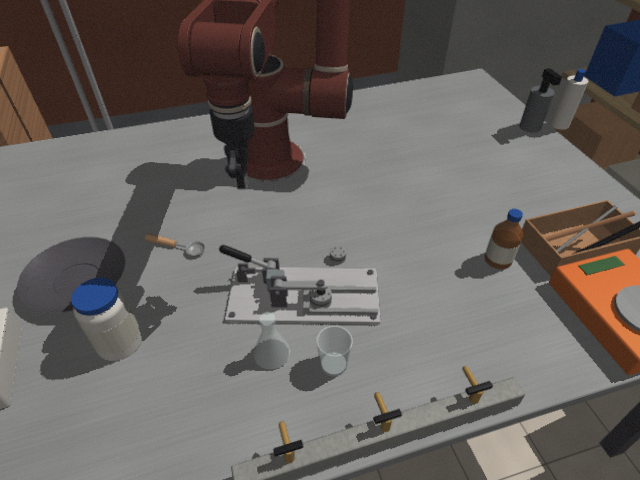

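View pics/side10z.png

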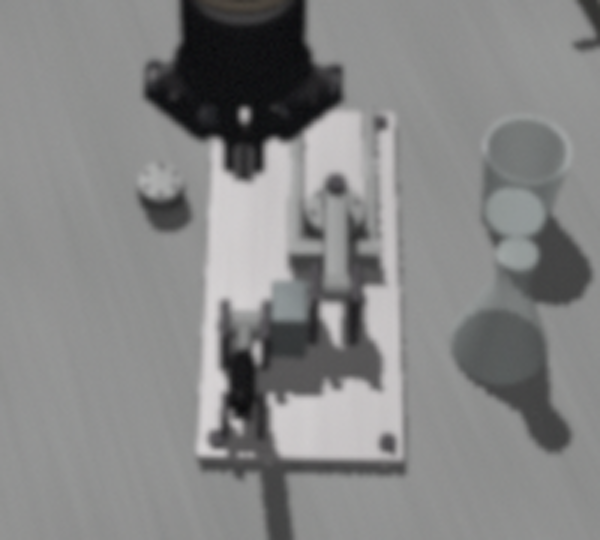

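The lever tip is at about (221,249), against a predicted locked position of (219,248). The foot is on the cell at the stop, the other things have not moved, and the hand is well clear. Handing in.

```bash
python3 -c "
from plant import ticket
print(ticket.job_done())"
```

```text
the job is handed in; nothing more can be done
None
```

The cell is home against the stop, the lever is locked with the clamp foot down on the cell, and I handed the job in at about 12.9 s of the 43 s. The hand-in reports no verdict.

**What I did:** I pushed the cell with the shut fingers until it met the stop. That came at TCP y = 76 mm in the stand frame, as predicted, with 7 N on the fingers. I then pushed the lever past its dead point. It snapped into lock, and I raised the hand clear.

**Last checks:**
- **Lever:** its tip is about 2 px from where the locked position should appear. That also cannot be told apart reliably from the 1.58 rad limit, which projects only about 3 px away.
- **Cell and foot:** the pictures show the foot on the cell, with the cell at the stop bar. I could not measure the foot's force.
- **Other things:** the spare cell, glassware, bottles and spoon look unmoved.
- **Robot:** the hand is well clear of everything, and the force reading is at noise level.

**Disagreements:**
- **Finger length:** the shut fingertips stand about 20–30 mm short of the reported TCP. My first push therefore passed over the cell without touching it, and I repeated it lower.
- **Cell position:** one wrist picture, taken while the arm was still settling, put the cell's centre at about (−5, 46) mm instead of (0, 40). The stop contact and later pictures contradict it, so I did not use it.

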